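# Put the pigment jars back behind their swatches

## Task

Sort out the pigment rack: the yellow and red jars were put back in the wrong wells, and the blue and green ones are still out on the desk. Stand each of these four jars upright, right down in the well behind the swatch of its own colour; they are glass, so set them down without dropping or tipping any. Leave the black jar in its well and the big white jar on the desk where they are.

Things in the scene. Friction and masses are not known exactly. Their poses are not given: they have to be found in the camera images.
- yellow_jar: Glass jar of yellow pigment; wooden lid, as wide as the glass and fixed to it, with a yellow dab on top. Plain upright cylinder, 50 mm across, 80 mm tall, bottom edge bevelled, 0.1 to 0.2 kg; grip it across the middle or upper half, from any side. Origin: centre of its underside, z up. Starts in a wrong well of the rack, the blue or the green one's.
- red_jar: Glass jar of red pigment; wooden lid, as wide as the glass and fixed to it, with a red dab on top. Plain upright cylinder, 50 mm across, 80 mm tall, bottom edge bevelled, 0.1 to 0.2 kg; grip it across the middle or upper half, from any side. Origin: centre of its underside, z up. Starts in a wrong well of the rack, the blue or the green one's.
- blue_jar: Glass jar of blue pigment; wooden lid, as wide as the glass and fixed to it, with a blue dab on top. Plain upright cylinder, 50 mm across, 80 mm tall, bottom edge bevelled, 0.1 to 0.2 kg; grip it across the middle or upper half, from any side. Origin: centre of its underside, z up. Starts on the desk, right or left of the rack.
- green_jar: Glass jar of green pigment; wooden lid, as wide as the glass and fixed to it, with a green dab on top. Plain upright cylinder, 50 mm across, 80 mm tall, bottom edge bevelled, 0.1 to 0.2 kg; grip it across the middle or upper half, from any side. Origin: centre of its underside, z up. Starts on the desk, right or left of the rack.
- yellow_swatch: Painted yellow swatch: paper card 30 x 46 mm, pinned flat on the front ledge of the rack, 20 mm above the desk; fixed. Origin: centre of its underside; x points across the rack to its well, y along the rack to its left, z up. Its well, the round hole behind it: centre 55 mm from the origin along +x, 62 mm across, floor 14 mm below the origin, rim level with it.
- red_swatch: Painted red swatch: paper card 30 x 46 mm, pinned flat on the front ledge of the rack, 20 mm above the desk; fixed. Origin: centre of its underside; x points across the rack to its well, y along the rack to its left, z up. Its well, the round hole behind it: centre 55 mm from the origin along +x, 62 mm across, floor 14 mm below the origin, rim level with it.
- blue_swatch: Painted blue swatch: paper card 30 x 46 mm, pinned flat on the front ledge of the rack, 20 mm above the desk; fixed. Origin: centre of its underside; x points across the rack to its well, y along the rack to its left, z up. Its well, the round hole behind it: centre 55 mm from the origin along +x, 62 mm across, floor 14 mm below the origin, rim level with it.
- green_swatch: Painted green swatch: paper card 30 x 46 mm, pinned flat on the front ledge of the rack, 20 mm above the desk; fixed. Origin: centre of its underside; x points across the rack to its well, y along the rack to its left, z up. Its well, the round hole behind it: centre 55 mm from the origin along +x, 62 mm across, floor 14 mm below the origin, rim level with it.
- black_jar: Fifth jar, same size, black; already home in the middle well; leave it. Origin: centre of its underside. The rack is a fixed wooden board, 118 x 390 mm, 20 mm high, with five wells in a row, 72 mm apart; only its end cheeks and back rail stand higher, 34 mm above the desk. It is turned up to 12 degrees either way; all cards share its heading.
- white_jar: Bystander: larger jar of white pigment, 59 mm across and 88 mm tall, plain wooden lid, on the desk to the left of the rack and farther back; it has no well; leave it. Origin: centre of its underside.

How it is judged:
By the outcome, as a careful person would: the job done as asked, in the order asked, and still so for the second after the job is handed in, with the robot touching nothing.
It also fails if it takes over 88 s, if anything falls off the work surface, if the arm or the gripper's body presses on something with over 40 N, if the wrist force passes 120 N, or if a joint passes its speed limit or range.

## Robot

A 7-joint arm with a two-finger parallel gripper is mounted at the origin on a cart in front of the work surface, level with it; the furniture and walls round the work are solid. World frame = base frame: x ahead of the robot, y to its left, z up, the work surface at z = 0. Lengths are in mm, angles in degrees, forces in N, time in s.
With the tool pointing down it reaches from about 400 to 850 mm from the base axis. Payload 4.5 kg.
Tool frame: the origin (TCP) lies at the very end of the fingers, on their centre line; the grasp point (between the pads) lies 19 mm behind it; z points along the fingers, y is the line along which they close (so a half turn about z gives the same grasp; the last joint's range is limited). The gripper opens to 88 mm and grips with 3 to 60 N. Pads are 18 mm wide; open, the fingers measure 123 mm over their backs; the gripper's body (75 mm by 187 mm) begins 45 mm behind the grasp point.
Start: joints at [-63.266, 39.483, -11.15, 89.685, 9.013, 51.709, -12.324], TCP at [262.118, 567.404, 238.743] pointing down, gripper open.
Joint ranges: [-172.22, 172.22], [-26.19, 119.32], [-84.43, 86.54], [7.71, 146.69], [-57.33, 237.33], [2.42, 119.75], [-152.13, 152.13]. Speed limits (degrees/s): [147.25, 147.25, 180, 180, 180, 180, 180].

## Interface

Orientations are given as a 3x3 rotation matrix whose columns are the frame's x, y, z axes.
In Python, from bench import * gives the robot as it stands.
- The arm moves only by the shell command python3 -m creep 'ROWS'. ROWS is JSON, a list of rows, each a list of 3 entries, a list of its own where there are three numbers: the shift along the tool's x, y, z as a fraction of full scale, then the turn about the tool's z as a fraction of full scale, then the opening, from -1 (shut) to 1 (fully open). In form: [[[tx, ty, tz], yaw, fingers], ...]. A call has exactly 5 rows; each row is the pose to reach, as a shift and turn from the pose commanded when the call began, along the tool's axes at that moment; what a row does not reach only later rows make up. Full scale, the value 1, is 0.1 m for a shift and pi/2 rad for a turn. A row lasts 1/8 s, in which the tool goes at most 62.5 mm and 10.7 degrees, less where a joint would pass 70% of its speed; a pose out of reach is approached as far as the arm can. A call with a number of a shift or a turn outside -1 to 1 is refused whole. A call with a gripper value outside its range is refused whole. The fingers move at their own pace and stop on an object; the grip force is fixed at half the most. Time passes only in rows, so rows that repeat a pose let the fingers close, or fill a call up. It gives the time, the measured TCP pose, the force, the opening and the grip force at its end, in the units of the state.
- observe(): the state, without advancing time (a new reading comes with each control period).
- capture(name): name is "scene" or "top"; returns a dict with "pixels" (420x560x3 uint8, red, green, blue), "range_z" (420x560 float32, mm along the optical axis (not along the pixel's ray), 0 where there is no reading), "fovy" (degrees; the focal length in pixels is half the picture's height over the tangent of half this angle, whatever the lens; pixels are square), "cx", "cy" (the principal point, pixels), "R" (3x3) and "t" (3): a world point X has camera coordinates R X + t. Camera axes: x right, y down, z forward; pixel columns grow to the right and rows downward; lengths in mm; the calibration is good to about 2 mm. A picture is of the moment at which its call begins.
- finish_job(): hands the job in; it is judged then, once.
The state is a dict: "time_s": time; "qpos": joint angles; "qd": joint speeds; "joint_torque": joint torques, N m; "position": TCP position; "ee_rot": TCP orientation; "ft_force": force on the tool from outside, world axes, zero at the start; "ft_torque": the same for the moment, N m; "grip_width": opening from 0.0 (shut) to 1.0 (fully open); "grip_force": force on a finger pad.
Only numpy, scipy, OpenCV 4.12 (cv2) and the standard library are available. Lean on these libraries where they do the work, as an engineer would, in place of code of your own. Each camera call takes 0.05 s, during which the arm holds its last target. There are 200 camera calls.

## Working session

There is one attempt and no reset: what is moved stays moved. The work goes in short steps, Python scripts to look and compute and a shell command to move; the robot and the scene stay as the last step left them, time stands still between calls to the robot, and variables do not carry over. Pictures are saved under pics/ and viewed, at most 14 in all, crops included, and the job is handed in when it is done.

```bash
mkdir -p pics; python3 - <<'E'
from bench import *
import cv2,pickle
s=observe(); print(s['time_s'],s['position'],s['ee_rot'],s['grip_width'])
for n in("scene","top"):
    c=capture(n); cv2.imwrite(f"pics/{n}0.png",c["pixels"][:,:,::-1]); pickle.dump(c,open(f"{n}0.pkl","wb")); print(n,c["fovy"],c["cx"],c["cy"],c["R"],c["t"])
E
```

```text
0.0 [261.91604523 566.7914802  237.9264079 ] [[-9.07847746e-01  4.19299549e-01 -5.98736453e-04]
 [ 4.19299944e-01  9.07846190e-01 -1.68875764e-03]
 [-1.64534708e-04 -1.78418498e-03 -9.99998395e-01]] 1.0024038230182237
scene 55.94002213737874 285.28374976336437 205.55530025531203 [[ 0.67942917 -0.73359323 -0.01473032]
 [-0.49350176 -0.44202397 -0.74904661]
 [ 0.54298437  0.51619355 -0.66235353]] [-336.98024721  328.87711336  920.89869746]
top 42.28875721529152 276.19455079521987 206.09790044521156 [[-0.01377573 -0.99986773  0.00864585]
 [-0.99849809  0.01329729 -0.05314825]
 [ 0.05302626 -0.00936502 -0.9985492 ]] [  39.34039456  537.36088442 1397.38569186]
```

View pics/scene0.png

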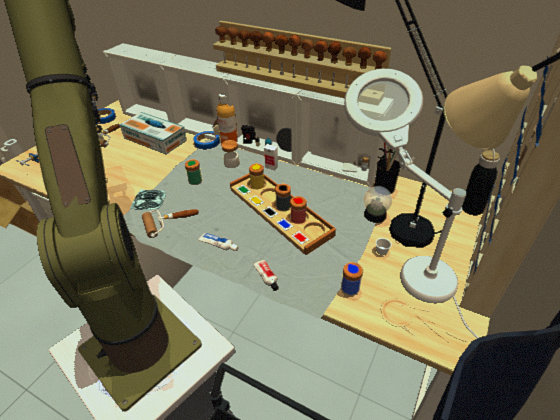

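View pics/top0.png

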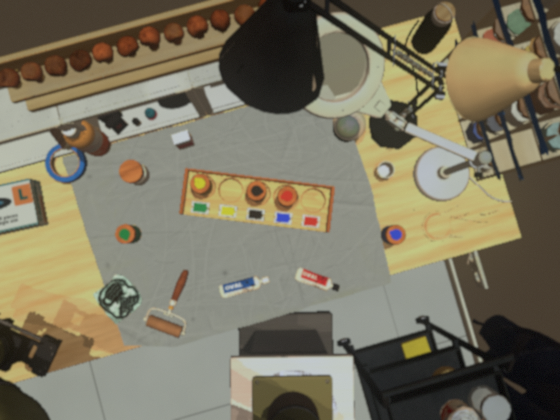

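Top view: the swatches run left to right as green (200,208), yellow (228,211), black, blue (283,218), red (311,221). The yellow jar (201,184) is in green's well and the red jar (287,196) is in blue's. The blue jar is at (395,234) on the right, green at (126,233) on the left, white at (133,172). A lamp and magnifier hang behind the rack.

```bash
cat > h.py <<'E'
import numpy as np,cv2,pickle
def ray(c,u,v,z):
    f=c["pixels"].shape[0]/2/np.tan(np.radians(c["fovy"]/2))
    R=np.array(c["R"]);t=np.array(c["t"]);o=-R.T@t
    d=R.T@np.array([(u-c["cx"])/f,(v-c["cy"])/f,1.])
    return o+d*(z-o[2])/d[2]
def proj(c,X):
    f=c["pixels"].shape[0]/2/np.tan(np.radians(c["fovy"]/2))
    p=np.array(c["R"])@X+c["t"]; return c["cx"]+f*p[0]/p[2],c["cy"]+f*p[1]/p[2]
HUE={"yellow":[(22,36)],"red":[(0,6),(172,180)],"green":[(48,90)],"blue":[(108,128)]}
def blob(c,col,u,v,r=14,smin=120,vmin=40):
    hsv=cv2.cvtColor(c["pixels"],cv2.COLOR_RGB2HSV); m=np.zeros(hsv.shape[:2],np.uint8)
    for a,b in HUE[col]: m|=cv2.inRange(hsv,(a,smin,vmin),(b,255,255))
    w=np.zeros_like(m); cv2.circle(w,(int(u),int(v)),r,255,-1); m&=w
    n,l,st,ce=cv2.connectedComponentsWithStats(m)
    i=1+np.argmax(st[1:,4]); return ce[i],st[i]
E
python3 - <<'E'
from h import *
T=pickle.load(open("top0.pkl","rb"));S=pickle.load(open("scene0.pkl","rb"))
def depthpt(c,uv):
    u,v=map(int,np.round(uv)); z=float(np.median(c["range_z"][v-1:v+2,u-1:u+2]));f=210/np.tan(np.radians(c["fovy"]/2))
    return np.round(np.array(c["R"]).T@(np.array([(uv[0]-c["cx"])/f*z,(uv[1]-c["cy"])/f*z,z])-c["t"]))
for n,col,tu,su,z in [("gs","green",(200,208),(243,189),20),("ys","yellow",(228,211),(256,200),20),("bs","blue",(283,218),(285,224),20),("rs","red",(311,221),(300,238),20),
  ("yj","yellow",(201,184),(257,168),86),("rj","red",(287,196),(298,202),86),("bj","blue",(396,235),(352,267),80),("gj","green",(126,233),(193,163),80)]:
    for c,uv in((T,tu),(S,su)):
        try:
            ce,st=blob(c,col,*uv,r=9 if n[1]=="s" else 8); print(n,np.round(ce,1),st[2:],np.round(ray(c,*ce,z)[:2]),depthpt(c,ce))
        except Exception as e: print(n,"fail",e)
print(depthpt(T,(133,172)),depthpt(T,(257,185)))
for p in [(275,30),(275,55),(275,100),(240,70),(345,40),(345,105),(420,115),(440,170),(385,90)]: print(p,depthpt(T,p))
big=np.hstack([cv2.resize(T["pixels"][150:260,100:240],None,fx=2.8,fy=2.8),cv2.resize(T["pixels"][150:260,260:420],None,fx=2.5,fy=2.8)])
cv2.imwrite("pics/crop.png",big[:,:,::-1])
E
```

```text
gs [199.6 207.1] [11  7 59] [538. 230.] [538. 230.  22.]
gs [243.  189.1] [ 9  7 33] [540. 232.] [538. 231.  22.]
ys [227.5 210.5] [13  8 87] [528. 158.] [528. 158.  24.]
ys [255.9 199.9] [11  7 48] [530. 160.] [526. 156.  24.]
bs [282.6 217.4] [12  8 76] [508.  16.] [508.  16.  23.]
bs [284.1 223.7] [11  8 52] [510.  17.] [507.  14.  24.]
rs [310.3 220.9] [12  9 87] [498. -56.] [498. -55.  22.]
rs [299.6 236.9] [12  9 59] [499. -54.] [498. -55.  22.]
yj [199.3 182.8] [ 12  11 103] [594. 222.] [594. 222.  87.]
yj [255.6 166.7] [ 8  6 36] [595. 223.] [595. 223.  86.]
rj [286.5 195.6] [11 10 87] [560.   7.] [560.   7.  87.]
rj [297.8 200.2] [10  6 42] [561.   8.] [559.   6.  88.]
bj [395.4 233.9] [11  9 79] [ 461. -261.] [ 461. -261.   80.]
bj [352.3 268.3] [10  9 74] [ 462. -261.] [ 461. -261.   81.]
gj [124.1 233.9] [ 8  9 52] [471. 409.] [471. 408.  81.]
gj [191.1 162.8] [ 7  5 26] [471. 409.] [470. 408.  81.]
[623. 385.  87.] [587.  79.  85.]
(275, 30) [732.  37. 722.]
(275, 55) [706.  37. 702.]
(275, 100) [657.  38. 653.]
(240, 70) [697.  87. 666.]
(345, 40) [ 848. -106.  366.]
(345, 105) [ 728. -110.  319.]
(420, 115) [ 776. -354.   -1.]
(440, 170) [ 623. -387.   48.]
(385, 90) [ 762. -196.  305.]
```

Both views agree to 2 mm, the heights are right and the wells are 72 mm apart. The rack heading is about -8.2°. I'll turn the tool so the fingers close across the rack, then keep that yaw throughout.

```bash
cat > go.py <<'E'
import sys,numpy as np
from bench import *
P={"yj":(594.5,222.5),"rj":(560.5,7.3),"bj":(461.5,-261),"gj":(471,408.7)}
sw=np.array([(539,231),(529,159),(509.2,16.5),(498.5,-55)]);k=np.array([2,1,-1,-2])
u=np.array([np.polyfit(k,sw[:,0],1)[0],np.polyfit(k,sw[:,1],1)[0]]);m=sw.mean(0)
L=np.linalg.norm(u);u/=L;h=np.array([u[1],-u[0]])
for n,i in zip(("gw","yw","bw","rw"),k): P[n]=m+i*72*u+55*h
s=observe();R=np.array(s["ee_rot"]);p=np.array(s["position"])
print("pitch %.1f heading %.2f"%(L,np.degrees(np.arctan2(h[1],h[0]))),{a:np.round(b,1).tolist() for a,b in P.items()} if len(sys.argv)<2 else "")
ya=np.degrees(np.arctan2(R[1,1],R[0,1]));hd=np.degrees(np.arctan2(h[1],h[0]))
print("t%.2f"%s["time_s"],"pos",np.round(p,1),"tilt z",np.round(R[:,2],3),"yaw needed(units) %.3f"%((ya-hd)/90),"grip %.3f"%s["grip_width"],round(float(s["grip_force"]),1),"F",np.round(s["ft_force"],1))
for a in sys.argv[1:]:
    n,z=a.split(","); T=np.array([*P[n],float(z)]); print(a,"units tool:",np.round(R.T@(T-p)/100,3)); p=T
E
python3 -m creep '[[[-0.2,-0.08,0],0.11,1],[[-0.4,-0.16,0],0.22,1],[[-0.6,-0.24,0],0.33,1],[[-0.8,-0.32,0],0.44,1],[[-1,-0.4,0],0.55,1]]'; python3 go.py; python3 go.py yj,150
```

```text
time_s: 0.72
position: [336.3, 488.4, 238.4]
ee_rot: [[-0.265, 0.964, -0.001], [0.964, 0.265, -0.001], [-0.001, -0.001, -1.0]]
ft_force: [0.2, 0.0, -0.7]
grip_width: 0.998
grip_force: 0.0
pitch 72.2 heading -8.03 {'yj': [594.5, 222.5], 'rj': [560.5, 7.3], 'bj': [461.5, -261.0], 'gj': [471.0, 408.7], 'gw': [593.5, 222.8], 'yw': [583.4, 151.5], 'bw': [563.3, 8.9], 'rw': [553.3, -62.4]}
t0.72 pos [336.3 488.4 238.4] tilt z [-0.001 -0.001 -1.   ] yaw needed(units) 0.260 grip 0.998 0.0 F [ 0.2  0.  -0.7]
pitch 72.2 heading -8.03 
t0.72 pos [336.3 488.4 238.4] tilt z [-0.001 -0.001 -1.   ] yaw needed(units) 0.260 grip 0.998 0.0 F [ 0.2  0.  -0.7]
yj,150 units tool: [-3.248  1.785  0.884]
```

```bash

python3 -m creep '[[[-0.2,0.11,0],0.09,1],[[-0.4,0.22,0],0.18,1],[[-0.6,0.33,0],0.26,1],[[-0.8,0.44,0],0.26,1],[[-1,0.55,0],0.26,1]]' | head -2; python3 go.py yj,150
```

```text
time_s: 1.35
position: [416.3, 407.1, 238.3]
pitch 72.2 heading -8.03 
t1.35 pos [416.3 407.1 238.3] tilt z [-0.001 -0.001 -1.   ] yaw needed(units) 0.004 grip 0.998 0.0 F [ 0.1  0.4 -0.6]
yj,150 units tool: [-1.59   2.013  0.883]
```

```bash

python3 -m creep '[[[-0.2,0,0],0,1],[[-0.4,0,0],0,1],[[-0.6,0,0],0,1],[[-0.8,0,0],0,1],[[-1,0,0],0,1]]' | head -2; python3 go.py yj,150
```

```text
time_s: 1.98
position: [402.4, 307.9, 238.4]
pitch 72.2 heading -8.03 
t1.98 pos [402.4 307.9 238.4] tilt z [-0.001 -0.    -1.   ] yaw needed(units) 0.004 grip 1.004 0.0 F [ 0.1 -0.3  0.6]
yj,150 units tool: [-0.589  2.019  0.884]
```

```bash

python3 -m creep '[[[-0.1,0.2,0.1],0,1],[[-0.2,0.4,0.2],0,1],[[-0.3,0.6,0.3],0,1],[[-0.45,0.8,0.4],0,1],[[-0.59,1,0.4],0,1]]' | head -1
python3 -m creep '[[[0,0.2,0.1],0,1],[[0,0.4,0.2],0,1],[[0,0.6,0.3],0,1],[[0,0.8,0.4],0,1],[[0,1,0.48],0,1]]' |head -1; python3 go.py yj,150 yj,43
```

```text
time_s: 2.6
time_s: 3.22
pitch 72.2 heading -8.03 
t3.23 pos [593.2 223.2 149.8] tilt z [-0.001 -0.    -1.   ] yaw needed(units) 0.004 grip 1.003 0.0 F [-0.4 -0.5  0.8]
yj,150 units tool: [-0.005  0.014 -0.002]
yj,43 units tool: [1.00e-03 1.00e-03 1.07e+00]
```

```bash

python3 -m creep '[[[0,0,0.2],0,1],[[0,0,0.4],0,1],[[0,0,0.6],0,1],[[0,0,0.8],0,1],[[0,0,0.95],0,1]]' | head -1
python3 go.py yj,43
```

```text
time_s: 3.85
pitch 72.2 heading -8.03 
t3.85 pos [592.6 223.3  54.3] tilt z [-0.001 -0.    -1.   ] yaw needed(units) 0.004 grip 0.997 0.0 F [-0.8  0.9  0.5]
yj,43 units tool: [-0.006  0.02   0.113]
```

```bash

python3 -m creep '[[[0,0.02,0.06],0,1],[[0,0.02,0.11],0,0],[[0,0.02,0.11],0,-0.5],[[0,0.02,0.11],0,-1],[[0,0.02,0.11],0,-1]]' 
python3 -m creep '[[[0,0,0],0,-1],[[0,0,0],0,-1],[[0,0,0],0,-1],[[0,0,-0.03],0,-1],[[0,0,-0.06],0,-1]]'
```

```text
time_s: 4.47
position: [595.3, 223.3, 45.2]
ee_rot: [[0.134, 0.991, 0.001], [0.991, -0.134, 0.0], [0.0, 0.001, -1.0]]
ft_force: [-1.9, -0.2, 1.0]
grip_width: 0.57
grip_force: 1.1
time_s: 5.1
position: [594.7, 222.9, 50.4]
ee_rot: [[0.134, 0.991, -0.001], [0.991, -0.134, -0.0], [-0.0, -0.001, -1.0]]
ft_force: [-0.0, -0.7, -0.8]
grip_width: 0.56
grip_force: 30.0
```

```bash

python3 -m creep '[[[0,0,-0.15],0,-1],[[0,0,-0.35],0,-1],[[0,0,-0.55],0,-1],[[0,0,-0.75],0,-1],[[0,0,-0.95],0,-1]]' | tail -2
python3 -m creep '[[[0,0,0],0,-1],[[-0.15,0,0],0,-1],[[-0.35,0,0],0,-1],[[-0.55,0,0],0,-1],[[-0.72,0,0],0,-1]]'|tail -2; python3 go.py yw,145 yw,46
python3 - <<'E'
from h import *
from bench import *
c=capture("scene");cv2.imwrite("pics/s1.png",cv2.resize(c["pixels"][110:270,160:370],None,fx=3,fy=3)[:,:,::-1])
E
```

```text
grip_width: 0.559
grip_force: 30.0
grip_width: 0.559
grip_force: 30.0
pitch 72.2 heading -8.03 
t6.35 pos [585.  149.1 145.4] tilt z [-0.001 -0.001 -1.   ] yaw needed(units) 0.003 grip 0.559 30.0 F [ 0.2 -0.  -1.7]
yw,145 units tool: [ 0.021 -0.019  0.004]
yw,46 units tool: [0.001 0.001 0.99 ]
```

View pics/s1.png

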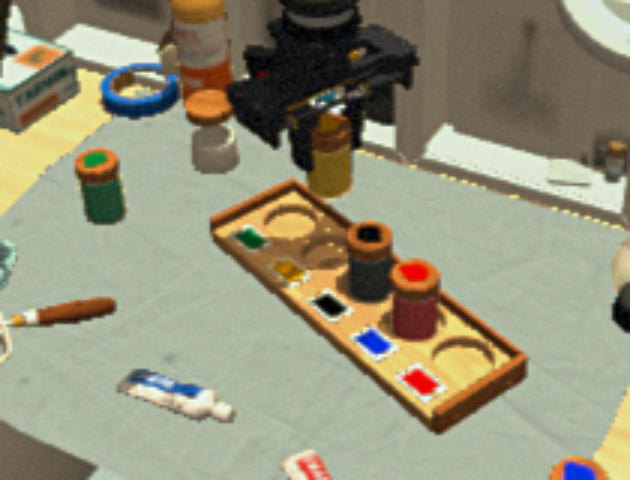

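The yellow jar hangs upright in the gripper, over its well (empty well at about (325,250) in the crop).

```bash

python3 -m creep '[[[0.01,-0.015,0],0,-1],[[0.01,-0.015,0.15],0,-1],[[0.01,-0.015,0.3],0,-1],[[0.01,-0.015,0.45],0,-1],[[0.01,-0.015,0.6],0,-1]]' | tail -2
python3 go.py yw,46
```

```text
grip_width: 0.559
grip_force: 30.0
pitch 72.2 heading -8.03 
t7.03 pos [583.7 153.2  84.2] tilt z [-0.001 -0.    -1.   ] yaw needed(units) 0.004 grip 0.559 30.0 F [ 0.4  0.2 -2.3]
yw,46 units tool: [-0.017 -0.     0.382]
```

```bash

python3 -m creep '[[[-0.015,0,0.1],0,-1],[[-0.015,0,0.2],0,-1],[[-0.015,0,0.28],0,-1],[[-0.015,0,0.33],0,-1],[[-0.015,0,0.35],0,-1]]' | grep -E 'pos|force'
python3 -m creep '[[[0,0,0.01],0,-1],[[0,0,0.02],0,-1],[[0,0,0.03],0,-1],[[0,0,0.035],0,-1],[[0,0,0.04],0,-1]]' | grep -E 'pos|force'
python3 go.py yw,43
```

```text
position: [583.9, 151.6, 50.6]
ft_force: [0.8, 0.4, -1.2]
grip_force: 30.0
position: [583.8, 151.5, 46.7]
ft_force: [0.8, 0.1, -1.5]
grip_force: 30.0
pitch 72.2 heading -8.03 
t8.28 pos [583.8 151.5  46.7] tilt z [ 0.  0. -1.] yaw needed(units) 0.004 grip 0.553 30.0 F [ 0.8  0.1 -1.5]
yw,43 units tool: [-0.001 -0.004  0.037]
```

```bash

python3 -m creep '[[[0,0,0.006],0,-1],[[0,0,0.012],0,-1],[[0,0,0.018],0,-1],[[0,0,0.022],0,-1],[[0,0,0.025],0,-1]]' | grep -E 'pos|force'

```

```text
position: [583.8, 151.5, 45.1]
ft_force: [-2.6, -0.2, 10.3]
grip_force: 30.0
```

Contact: the jar is on the well floor at TCP z ≈ 45. I'll release in place and rise.

```bash

python3 -m creep '[[[0,0,0],0,-0.2],[[0,0,0],0,0.2],[[0,0,0],0,0.6],[[0,0,0],0,1],[[0,0,0],0,1]]' | tail -2
python3 -m creep '[[[0,0,0],0,1],[[0,0,-0.1],0,1],[[0,0,-0.3],0,1],[[0,0,-0.5],0,1],[[0,0,-0.7],0,1]]' | tail -2
python3 go.py rj,115 rj,43
```

```text
grip_width: 0.918
grip_force: 0.0
grip_width: 0.999
grip_force: 0.0
pitch 72.2 heading -8.03 
t10.15 pos [584.3 151.6 116.5] tilt z [ 0.002  0.001 -1.   ] yaw needed(units) 0.004 grip 0.999 0.0 F [1.2 0.2 0.1]
rj,115 units tool: [-1.462 -0.043  0.013]
rj,43 units tool: [-0.001 -0.001  0.72 ]
```

```bash

python3 -m creep '[[[-0.2,0,0],0,1],[[-0.4,0,0],0,1],[[-0.6,0,0],0,1],[[-0.8,0,0],0,1],[[-1,0,0],0,1]]' | tail -1
python3 -m creep '[[[-0.1,-0.04,0],0,1],[[-0.25,-0.04,0],0,1],[[-0.38,-0.04,0],0,1],[[-0.46,-0.04,0],0,1],[[-0.46,-0.04,0],0,1]]' | tail -1
python3 go.py rj,43
python3 - <<'E'
from h import *
from bench import *
c=capture("scene");ce,st=blob(c,"yellow",*proj(c,np.array([583.4,151.5,86.])),r=9);print(st,ray(c,*ce,86))
cv2.imwrite("pics/s2.png",cv2.resize(c["pixels"][110:270,160:370],None,fx=3,fy=3)[:,:,::-1])
E
```

```text
grip_force: 0.0
grip_force: 0.0
pitch 72.2 heading -8.03 
t11.40 pos [560.4   6.7 114.3] tilt z [ 0. -0. -1.] yaw needed(units) 0.003 grip 1.001 0.0 F [0.1 0.1 0.5]
rj,43 units tool: [0.007 0.    0.713]
[265 177   3   3   7] [574.68313369 154.64625233  86.        ]
```

View pics/s2.png

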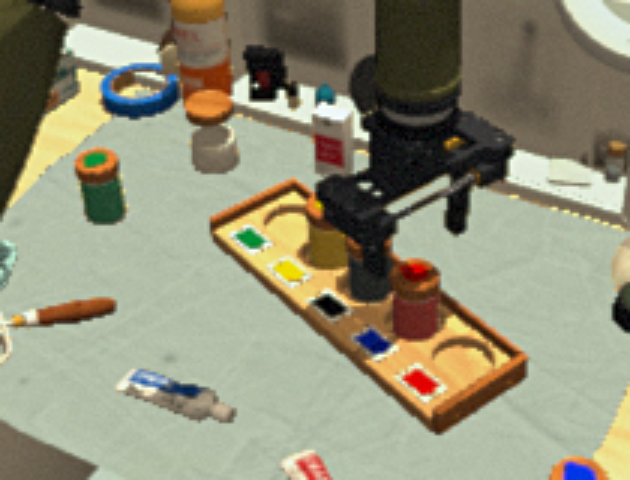

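The yellow jar stands upright in the yellow well (about (328,235)), and the gripper is over the red jar.

```bash

python3 -m creep '[[[0.005,0,0.2],0,1],[[0.005,0,0.4],0,1],[[0.005,0,0.55],0,1],[[0.005,0,0.65],0,1],[[0.005,0,0.7],0,1]]' | head -2
python3 -m creep '[[[0,0,0],0,0.3],[[0,0,0],0,-0.3],[[0,0,0],0,-1],[[0,0,0],0,-1],[[0,0,0],0,-1]]' |grep -E 'pos|force'
python3 -m creep '[[[0,0,0],0,-1],[[0,0,0],0,-1],[[0,0,-0.1],0,-1],[[0,0,-0.25],0,-1],[[0,0,-0.45],0,-1]]' | grep -E 'pos|grip'
```

```text
time_s: 12.08
position: [560.4, 8.1, 43.7]
position: [560.7, 7.8, 44.5]
ft_force: [0.2, -0.6, 1.8]
grip_force: 30.0
position: [560.0, 7.9, 90.1]
grip_width: 0.559
grip_force: 30.0
```

```bash

python3 -m creep '[[[0,0,-0.2],0,-1],[[-0.05,0,-0.35],0,-1],[[-0.2,0,-0.4],0,-1],[[-0.4,0,-0.4],0,-1],[[-0.6,0,-0.4],0,-1]]' | tail -1
python3 -m creep '[[[-0.1,0.02,0],0,-1],[[-0.1,0.02,0],0,-1],[[-0.1,0.02,0],0,-1],[[-0.1,0.02,0],0,-1],[[-0.1,0.02,0],0,-1]]'|tail -1; python3 go.py rw,130 rw,50
```

```text
grip_force: 30.0
grip_force: 30.0
pitch 72.2 heading -8.03 
t14.57 pos [553.  -61.1 129.2] tilt z [-0.  0. -1.] yaw needed(units) 0.004 grip 0.556 30.0 F [ 0.3  0.2 -2.2]
rw,130 units tool: [-0.013  0.004 -0.008]
rw,50 units tool: [-0.   0.   0.8]
```

```bash

python3 -m creep '[[[-0.015,0,0.15],0,-1],[[-0.015,0,0.3],0,-1],[[-0.015,0,0.45],0,-1],[[-0.015,0,0.6],0,-1],[[-0.015,0,0.7],0,-1]]' | grep -E 'pos|force'
python3 -m creep '[[[0,0,0.04],0,-1],[[0,0,0.07],0,-1],[[0,0,0.09],0,-1],[[0,0,0.1],0,-1],[[0,0,0.11],0,-1]]' | grep -E 'pos|force'
```

```text
position: [552.3, -63.2, 57.8]
ft_force: [-0.2, 0.2, -1.3]
grip_force: 30.0
position: [553.0, -63.3, 48.4]
ft_force: [0.5, -0.2, -2.1]
grip_force: 30.0
```

```bash

python3 -m creep '[[[0,0,0.01],0,-1],[[0,0,0.02],0,-1],[[0,0,0.03],0,-1],[[0,0,0.035],0,-1],[[0,0,0.04],0,-1]]' | grep -E 'pos|force'

```

```text
position: [552.8, -63.3, 44.5]
ft_force: [-1.0, 0.9, 4.0]
grip_force: 30.0
```

```bash

python3 -m creep '[[[0,0,0.002],0,-0.2],[[0,0,0.002],0,0.2],[[0,0,0.002],0,0.6],[[0,0,0.002],0,1],[[0,0,0.002],0,1]]' | tail -2
python3 -m creep '[[[0,0,0],0,1],[[0,0,-0.1],0,1],[[0,0,-0.3],0,1],[[0,0,-0.5],0,1],[[0,0,-0.7],0,1]]' | tail -2
python3 go.py bj,115 bj,38
python3 - <<'E'
from h import *
from bench import *
c=capture("scene");cv2.imwrite("pics/s3.png",cv2.resize(c["pixels"][110:310,160:420],None,fx=2.5,fy=2.5)[:,:,::-1])
E
```

```text
grip_width: 0.918
grip_force: 0.0
grip_width: 1.002
grip_force: 0.0
pitch 72.2 heading -8.03 
t17.70 pos [552.9 -63.3 115.3] tilt z [ 0.001  0.    -1.   ] yaw needed(units) 0.004 grip 1.002 0.0 F [-0.1 -0.1 -0.3]
bj,115 units tool: [-2.082e+00 -6.400e-01  2.000e-03]
bj,38 units tool: [-0.   -0.    0.77]
```

View pics/s3.png

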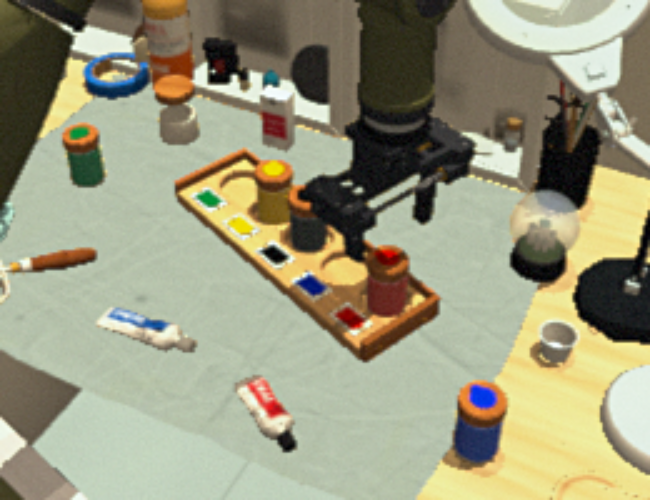

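Red is upright in the red well (about (388,285)), and blue stands alone at (480,425). Moving to the blue jar.

```bash

python3 -m creep '[[[-0.2,-0.06,0],0,1],[[-0.4,-0.12,0],0,1],[[-0.6,-0.18,0],0,1],[[-0.8,-0.24,0],0,1],[[-1,-0.32,0],0,1]]' | tail -1
python3 -m creep '[[[-0.2,-0.06,0],0,1],[[-0.4,-0.12,0],0,1],[[-0.6,-0.18,0],0,1],[[-0.8,-0.24,0],0,1],[[-1,-0.32,0],0,1]]' | tail -1
python3 -m creep '[[[-0.08,0,0],0,1],[[-0.08,0,0.1],0,1],[[-0.08,0,0.2],0,1],[[-0.08,0,0.2],0,1],[[-0.08,0,0.2],0,1]]' | tail -1
python3 go.py bj,38
```

```text
grip_force: 0.0
grip_force: 0.0
grip_force: 0.0
pitch 72.2 heading -8.03 
t19.62 pos [ 461.7 -260.2   93.8] tilt z [-0.  0. -1.] yaw needed(units) 0.004 grip 1.000 0.0 F [-0.4 -0.3  0. ]
bj,38 units tool: [-0.008 -0.001  0.558]
```

```bash

python3 -m creep '[[[-0.008,0,0.15],0,1],[[-0.008,0,0.3],0,1],[[-0.008,0,0.45],0,1],[[-0.008,0,0.53],0,1],[[-0.008,0,0.56],0,1]]' | head -2
python3 -m creep '[[[0,0,0],0,0.3],[[0,0,0],0,-0.3],[[0,0,0],0,-1],[[0,0,0],0,-1],[[0,0,0],0,-1]]' |grep -E 'pos|force'
python3 -m creep '[[[0,0,0],0,-1],[[0,0,-0.1],0,-1],[[0,0,-0.3],0,-1],[[0,0,-0.5],0,-1],[[0,0,-0.7],0,-1]]' | grep -E 'pos|grip'
python3 -m creep '[[[0,0,-0.15],0,-1],[[0,0,-0.3],0,-1],[[0,0,-0.4],0,-1],[[0.1,0.03,-0.4],0,-1],[[0.3,0.09,-0.4],0,-1]]' | grep -E 'pos|grip'
python3 go.py bw,150 bw,50
```

```text
time_s: 20.25
position: [461.1, -261.4, 37.2]
position: [461.7, -261.7, 38.2]
ft_force: [1.0, -0.7, 1.2]
grip_force: 30.0
position: [460.9, -261.5, 108.9]
grip_width: 0.558
grip_force: 30.0
position: [474.1, -232.9, 147.6]
grip_width: 0.56
grip_force: 30.0
pitch 72.2 heading -8.03 
t22.12 pos [ 474.1 -232.9  147.6] tilt z [-0.001  0.    -1.   ] yaw needed(units) 0.003 grip 0.560 30.0 F [ 0.4  0.6 -1.5]
bw,150 units tool: [ 2.516  0.557 -0.024]
bw,50 units tool: [-0.     0.001  1.   ]
```

```bash

python3 -m creep '[[[0.2,0.05,0],0,-1],[[0.4,0.1,0],0,-1],[[0.6,0.15,0],0,-1],[[0.8,0.2,0],0,-1],[[1,0.25,0],0,-1]]' | tail -1
python3 -m creep '[[[0.2,0.05,0],0,-1],[[0.4,0.1,0],0,-1],[[0.6,0.15,0],0,-1],[[0.8,0.2,0],0,-1],[[1,0.25,0],0,-1]]' | tail -1
python3 -m creep '[[[0.2,0.05,0],0,-1],[[0.4,0.05,0],0,-1],[[0.51,0.05,0],0,-1],[[0.51,0.05,0],0,-1],[[0.51,0.05,0],0,-1]]' | tail -1
python3 go.py bw,50
python3 - <<'E'
from h import *
from bench import *
c=capture("scene");cv2.imwrite("pics/s4.png",cv2.resize(c["pixels"][110:310,160:420],None,fx=2.5,fy=2.5)[:,:,::-1])
E
```

```text
grip_force: 30.0
grip_force: 30.0
grip_force: 30.0
pitch 72.2 heading -8.03 
t24.00 pos [562.2   7.2 147.9] tilt z [-0.    -0.001 -1.   ] yaw needed(units) 0.003 grip 0.559 30.0 F [-0.2  0.7 -2.3]
bw,50 units tool: [0.019 0.009 0.979]
```

View pics/s4.png

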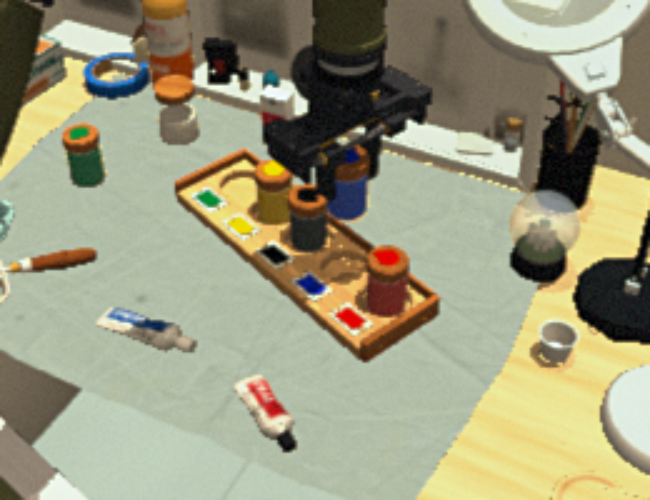

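The blue jar is held upright above the empty blue well (about (345,262)). Lowering in stages.

```bash

python3 -m creep '[[[0.015,0.01,0],0,-1],[[0.015,0.01,0.15],0,-1],[[0.015,0.01,0.3],0,-1],[[0.015,0.01,0.4],0,-1],[[0.015,0.01,0.5],0,-1]]' | grep -E 'pos|force'
python3 go.py bw,50
```

```text
position: [563.4, 9.6, 96.9]
ft_force: [0.1, 0.0, -2.1]
grip_force: 30.0
pitch 72.2 heading -8.03 
t24.68 pos [563.4   9.6  96.9] tilt z [-0.001  0.    -1.   ] yaw needed(units) 0.004 grip 0.555 30.0 F [ 0.1  0.  -2.1]
bw,50 units tool: [-0.007  0.     0.469]
```

```bash

python3 -m creep '[[[-0.007,0,0.12],0,-1],[[-0.007,0,0.25],0,-1],[[-0.007,0,0.37],0,-1],[[-0.007,0,0.45],0,-1],[[-0.007,0,0.48],0,-1]]' | grep -E 'pos|force'
python3 -m creep '[[[0,0,0.01],0,-1],[[0,0,0.02],0,-1],[[0,0,0.025],0,-1],[[0,0,0.03],0,-1],[[0,0,0.035],0,-1]]' | grep -E 'pos|force'
```

```text
position: [563.4, 9.0, 49.4]
ft_force: [-0.1, -0.1, -1.5]
grip_force: 30.0
position: [563.6, 9.0, 46.6]
ft_force: [0.9, 0.5, -1.5]
grip_force: 30.0
```

```bash

python3 -m creep '[[[0,0,0.006],0,-1],[[0,0,0.012],0,-1],[[0,0,0.018],0,-1],[[0,0,0.022],0,-1],[[0,0,0.026],0,-1]]' | grep -E 'pos|force'
```

```text
position: [563.6, 8.9, 44.2]
ft_force: [-1.2, 0.2, 5.7]
grip_force: 30.0
```

```bash

python3 -m creep '[[[0,0,0],0,-0.2],[[0,0,0],0,0.2],[[0,0,0],0,0.6],[[0,0,0],0,1],[[0,0,0],0,1]]' | tail -2
python3 -m creep '[[[0,0,0],0,1],[[0,0,-0.1],0,1],[[0,0,-0.3],0,1],[[0,0,-0.5],0,1],[[0,0,-0.75],0,1]]' | tail -2
python3 go.py gj,120 gj,38
python3 - <<'E'
from h import *
from bench import *
c=capture("top");ce,st=blob(c,"green",*proj(c,np.array([471,408.7,80.])),r=9);print(ce,st,ray(c,*ce,80))
E
```

```text
grip_width: 0.916
grip_force: 0.0
grip_width: 1.001
grip_force: 0.0
pitch 72.2 heading -8.03 
t27.80 pos [563.4   8.9 120. ] tilt z [-0.  0. -1.] yaw needed(units) 0.004 grip 1.001 0.0 F [0.3 0.1 0.1]
gj,120 units tool: [ 3.838 -1.451  0.   ]
gj,38 units tool: [-0.    0.    0.82]
[124.16981132 233.81132075] [121 230   8   9  53] [470.92238082 408.39984695  80.        ]
```

```bash

python3 -m creep '[[[0.2,-0.08,0],0,1],[[0.4,-0.16,0],0,1],[[0.6,-0.24,0],0,1],[[0.8,-0.32,0],0,1],[[1,-0.4,0],0,1]]' | tail -1
python3 -m creep '[[[0.2,-0.08,0],0,1],[[0.4,-0.16,0],0,1],[[0.6,-0.24,0],0,1],[[0.8,-0.32,0],0,1],[[1,-0.4,0],0,1]]' | tail -1
python3 -m creep '[[[0.2,-0.08,0],0,1],[[0.4,-0.16,0],0,1],[[0.6,-0.24,0],0,1],[[0.8,-0.32,0],0,1],[[1,-0.4,0],0,1]]' | tail -1
python3 -m creep '[[[0.2,-0.06,0],0,1],[[0.4,-0.12,0],0,1],[[0.6,-0.18,0],0,1],[[0.75,-0.25,0],0,1],[[0.84,-0.25,0],0,1]]' | tail -1
python3 -m creep '[[[0,0,0],0,1],[[0,0,0.1],0,1],[[0,0,0.2],0,1],[[0,0,0.2],0,1],[[0,0,0.2],0,1]]' | tail -1
python3 go.py gj,38
```

```text
grip_force: 0.0
grip_force: 0.0
grip_force: 0.0
grip_force: 0.0
grip_force: 0.0
pitch 72.2 heading -8.03 
t30.98 pos [471.4 408.7  98.8] tilt z [-0. -0. -1.] yaw needed(units) 0.003 grip 0.995 0.0 F [0.3 0.1 0.9]
gj,38 units tool: [-0.    -0.004  0.608]
```

```bash

python3 -m creep '[[[0,0,0.15],0,1],[[0,0,0.3],0,1],[[0,0,0.45],0,1],[[0,0,0.56],0,1],[[0,0,0.61],0,1]]' | head -2
python3 -m creep '[[[0,0,0],0,0.3],[[0,0,0],0,-0.3],[[0,0,0],0,-1],[[0,0,0],0,-1],[[0,0,0],0,-1]]' |grep -E 'pos|force'
python3 -m creep '[[[0,0,0],0,-1],[[0,0,-0.1],0,-1],[[0,0,-0.3],0,-1],[[0,0,-0.5],0,-1],[[0,0,-0.7],0,-1]]' | grep -E 'pos|grip'
python3 -m creep '[[[0,0,-0.15],0,-1],[[0,0,-0.3],0,-1],[[0,0,-0.4],0,-1],[[-0.1,0.07,-0.4],0,-1],[[-0.25,0.17,-0.4],0,-1]]' | grep -E 'pos|grip'
python3 go.py gw,148 gw,50
```

```text
time_s: 31.6
position: [470.9, 408.6, 36.8]
position: [471.8, 409.1, 38.3]
ft_force: [0.2, -0.0, 1.8]
grip_force: 30.0
position: [471.5, 409.1, 110.0]
grip_width: 0.559
grip_force: 30.0
position: [484.8, 380.7, 147.4]
grip_width: 0.553
grip_force: 30.0
pitch 72.2 heading -8.03 
t33.48 pos [484.8 380.7 147.4] tilt z [-0.001 -0.001 -1.   ] yaw needed(units) 0.004 grip 0.553 30.0 F [ 0.4 -0.4 -1.6]
gw,148 units tool: [-1.42   1.288 -0.006]
gw,50 units tool: [0.001 0.001 0.98 ]
```

```bash

python3 -m creep '[[[-0.2,0.18,0],0,-1],[[-0.4,0.36,0],0,-1],[[-0.6,0.54,0],0,-1],[[-0.8,0.72,0],0,-1],[[-1,0.9,0],0,-1]]' | tail -1
python3 -m creep '[[[-0.2,0.2,0],0,-1],[[-0.38,0.38,0],0,-1],[[-0.42,0.38,0],0,-1],[[-0.42,0.38,0],0,-1],[[-0.42,0.38,0],0,-1]]' | tail -1
python3 go.py gw,50
python3 - <<'E'
from h import *
from bench import *
c=capture("scene");cv2.imwrite("pics/s5.png",cv2.resize(c["pixels"][110:310,160:420],None,fx=2.5,fy=2.5)[:,:,::-1])
E
```

```text
grip_force: 30.0
grip_force: 30.0
pitch 72.2 heading -8.03 
t34.73 pos [591.5 225.4 147.7] tilt z [-0.001  0.001 -1.   ] yaw needed(units) 0.005 grip 0.558 30.0 F [-0.1  0.  -1.7]
gw,50 units tool: [-0.024  0.025  0.977]
```

View pics/s5.png

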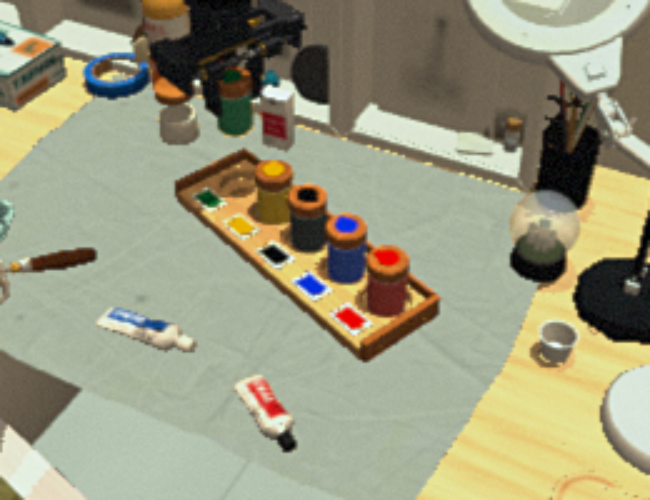

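Yellow, black, blue and red are all upright in their own wells. The green jar is held over its empty well at (240,180).

```bash

python3 -m creep '[[[-0.02,0.02,0],0,-1],[[-0.02,0.02,0.15],0,-1],[[-0.02,0.02,0.3],0,-1],[[-0.02,0.02,0.4],0,-1],[[-0.02,0.02,0.5],0,-1]]' | grep -E 'pos|force'
python3 go.py gw,50
```

```text
position: [594.1, 221.7, 96.8]
ft_force: [0.7, 1.2, -1.5]
grip_force: 30.0
pitch 72.2 heading -8.03 
t35.40 pos [594.1 221.7  96.8] tilt z [-0.001 -0.    -1.   ] yaw needed(units) 0.004 grip 0.556 30.0 F [ 0.7  1.2 -1.5]
gw,50 units tool: [ 0.01  -0.007  0.468]
```

```bash

python3 -m creep '[[[0.008,-0.005,0.12],0,-1],[[0.008,-0.005,0.25],0,-1],[[0.008,-0.005,0.37],0,-1],[[0.008,-0.005,0.45],0,-1],[[0.008,-0.005,0.48],0,-1]]' | grep -E 'pos|force'
python3 -m creep '[[[0,0,0.01],0,-1],[[0,0,0.02],0,-1],[[0,0,0.025],0,-1],[[0,0,0.03],0,-1],[[0,0,0.035],0,-1]]' | grep -E 'pos|force'
```

```text
position: [593.7, 222.5, 49.3]
ft_force: [-0.2, 0.1, -0.8]
grip_force: 30.0
position: [594.0, 222.6, 46.5]
ft_force: [-1.1, -0.8, -1.5]
grip_force: 30.0
```

```bash

python3 -m creep '[[[0,0,0.006],0,-1],[[0,0,0.012],0,-1],[[0,0,0.018],0,-1],[[0,0,0.022],0,-1],[[0,0,0.026],0,-1]]' | grep -E 'pos|force'
```

```text
position: [594.0, 222.6, 44.3]
ft_force: [-1.4, -0.9, 4.8]
grip_force: 30.0
```

Contact. Releasing, rising, and backing off toward the robot.

```bash

python3 -m creep '[[[0,0,0],0,-0.2],[[0,0,0],0,0.2],[[0,0,0],0,0.6],[[0,0,0],0,1],[[0,0,0],0,1]]' | tail -2
python3 -m creep '[[[0,0,0],0,1],[[0,0,-0.1],0,1],[[0,0,-0.3],0,1],[[0,0,-0.5],0,1],[[0,0,-0.75],0,1]]' | tail -2
python3 -m creep '[[[0,0,-0.2],0,1],[[0,0,-0.4],0,1],[[0.2,-0.2,-0.6],0,1],[[0.4,-0.4,-0.8],0,1],[[0.6,-0.6,-0.8],0,1]]' | tail -1
python3 -m creep '[[[0.2,-0.2,0],0,1],[[0.4,-0.4,0],0,1],[[0.6,-0.6,0],0,1],[[0.8,-0.8,0],0,1],[[0.8,-0.8,0],0,1]]' | grep -E "time|pos"
python3 - <<'E'
from h import *
from bench import *
c=capture("scene");cv2.imwrite("pics/s6.png",cv2.resize(c["pixels"][110:310,160:420],None,fx=2.5,fy=2.5)[:,:,::-1])
t=capture("top")
for col,p in(("yellow",(583.4,151.5)),("red",(553.3,-62.4)),("blue",(563.3,8.9)),("green",(593.5,222.8))):
  for k in(c,t):
    try:
        ce,st=blob(k,col,*proj(k,np.array([*p,86.])),r=8);print(col,p,st[4],np.round(ray(k,*ce,86),1),float(k["range_z"][int(ce[1]+.5),int(ce[0]+.5)])-(np.array(k["R"])@np.array([*p,86.])+k["t"])[2])
    except Exception as e: print(col,"hidden")
E
```

```text
grip_width: 0.916
grip_force: 0.0
grip_width: 0.997
grip_force: 0.0
grip_force: 0.0
time_s: 39.78
position: [472.2, 382.8, 200.2]
yellow (583.4, 151.5) 40 [584.7 151.5  86. ] -0.1411833460822436
yellow (583.4, 151.5) 106 [583.3 150.2  86. ] -2.850054618618742
red (553.3, -62.4) 43 [552.5 -63.4  86. ] -2.282967546464306
red (553.3, -62.4) 90 [551.5 -63.9  86. ] -2.873596521247464
blue (563.3, 8.9) 42 [563.5   9.8  86. ] -2.533768776844454
blue (563.3, 8.9) 80 [562.7   9.   86. ] -3.090259347737856
green (593.5, 222.8) 26 [593.4 223.5  86. ] -3.9291931693148854
green (593.5, 222.8) 53 [592.1 221.7  86. ] -3.1567368676967362
```

View pics/s6.png

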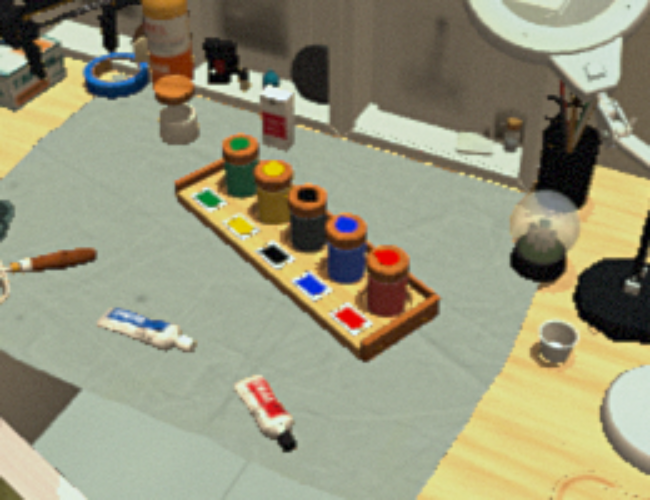

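All five jars stand upright behind their own swatches with level tops, and the white jar hasn't moved.

```bash
python3 -c "from bench import *; print(finish_job())"
```

```text
the job is handed in; nothing more can be done
None
```

The yellow, red, blue and green jars are each upright in the well behind their own swatch, the black and white jars were left where they were, and the job was handed in at about 40 s of the 88 s limit.

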